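# Stand the filling funnel in the jar collar

### The job

Take the larger of the two steel funnels off its wire rack and stand it upright in the flared collar on the jar of the filling plate, its cone fully home in the collar and the open top upwards. Lower it in by hand rather than dropping it, then let go, and leave the smaller funnel alone on its rack.

Things in the scene. Friction and masses are not known exactly. Their poses are not given: they have to be found in the camera images.
- funnel: Larger plain steel funnel, 115 mm long, 0.15-0.3 kg. Origin: centre of the spout's lower end; z runs up its axis to the open top. Heights along z: spout, diameter 18-20 mm, to 25; cone to diameter 56 mm at 65; straight open hopper, 56 mm outside, to 115. Grasp across the hopper at about 92. Starts leaning 30 degrees from vertical, top uppermost and towards the robot (up to 0.4 rad either side of -x).
- rack: Fixed wire rack under the larger funnel; origin at the centre of its base (150 x 80 mm). The spout stands on a ledge 30 mm up; the hopper lies on two sloping wires under its lower side, 36 mm over their outsides, ending 8 mm short of the hopper's top, so its left and right flanks (square to the lean) are free for fingers. Both racks and the filling plate change places.
- seat (a point): Centre of the mouth of the fixed white collar, 125 mm up, axis vertical. Collar 57 mm outside; inside a cone from 49 mm diameter at the mouth to 25 mm, 26 mm lower, matching the funnel's cone; open below. It sits in an open amber jar (74 mm diameter) clamped on a 130 mm square metal plate. Fully home, the funnel's origin is about 56 mm below this point and its hopper begins 9 mm above it.
- small_funnel: Smaller funnel of the same steel and form, 85 mm long, hopper 38 mm diameter, leaning 30 degrees on a second, like rack; origin at the spout's lower end, z towards its open top. To be left where it is.
Mind the look-alikes: they are no part of the job. Leave any brown or pink look-alike of the part that bears seat alone.

How it is judged:
On the way, in this order (a step that is already met when the one before it is completed fails the run):
1. the larger funnel is lifted off its rack in the fingers (contact force between funnel and the fingers above 0.5 N and distance of funnel from where it was at the start of the episode above 0.05 m), for 0.1 s.
2. the fingers, still holding it, have lowered its spout at least 30 mm into the collar, within 15 mm of its centre (contact force between funnel and the fingers above 0.5 N and horizontal distance between funnel and seat below 0.015 m and z of funnel in the frame of seat below -0.03 m), for 0.1 s.
At the end, for the whole second after the job is handed in: The larger funnel stands in the collar, its spout end within 12 mm of the collar's axis and 46 to 66 mm below its mouth, upright within 10 degrees with the open top upwards, at rest and released; the smaller funnel is within 30 mm of where it started (horizontal distance between funnel and seat below 0.012 m and z of funnel in the frame of seat between -0.066 and -0.046 m and angle between funnel's own z axis and vertical below 0.175 rad and linear speed of funnel below 0.02 m/s and distance of small_funnel from where it was at the start of the episode below 0.03 m); the robot touches nothing.
It fails at once if the smaller funnel is moved more than 30 mm (distance of small_funnel from where it was at the start of the episode above 0.03 m).
It also fails if it takes over 37 s, if anything falls off the work surface, if the arm or the gripper's body presses on something with over 40 N, if the wrist force passes 120 N, or if a joint passes its speed limit or range.

### The arm

A 6-joint arm with a two-finger parallel gripper is mounted at the origin on the work surface. World frame = base frame: x ahead of the robot, y to its left, z up, the work surface at z = 0. Lengths are in m, angles in rad, forces in N, time in s.
With the tool pointing down it reaches from about 0.275 to 0.825 m from the base axis. Payload 4.9 kg.
Tool frame: the origin (TCP) lies midway between the tips of the shut fingers; the grasp point (between the pads) lies 19 mm behind it (bot.grip_depth is the distance from the TCP to the grasp point, in m); z points along the fingers, y is the line along which they close (so a half turn about z gives the same grasp; the last joint's range is limited). The gripper opens to 85 mm and grips with 20 to 120 N. Pads are 22 mm wide; open, the fingers measure 114 mm over their backs; the gripper's body (76 mm by 85 mm) begins 54 mm behind the grasp point. The pads swing forward as they close: fully open they stand 13 mm farther back than shut.
Start: joints at [1.011, 0.326, -0.193, 1.052, 0, 1.437], TCP at [0.227, 0.501, 0.231] pointing down, gripper open.
Joint ranges: [-2.65, 2.65], [-0.97, 1.79], [-1.3, 1.35], [-1.93, 2.1], [-1.47, 1.37], [-3.14, 3.14]. Speed limits (rad/s): [2.57, 2.57, 3.14, 3.14, 3.14, 3.14].

### API

Orientations are given as a unit quaternion [w, x, y, z].
In Python, from cell import bot gives the robot as it stands. Calls block until the motion is done:
- bot.move_pose(position, orientation): joint-space move of the TCP to a pose.
- bot.move_linear(position, speed=0.15, rotation=None, until_force=None): straight line of the TCP; rotation=None keeps the orientation; speed is the mean speed in m/s. With until_force (N) it stops when the force on the tool has changed by that much, and returns True; else False.
- bot.goto_joints(angles): joint-space move.
- bot.set_gripper(opening, grasp_force=None): opening from 0.0 (shut) to 1.0 (fully open); grasp_force is the grip in N (None keeps the last); returns when the fingers have stopped.
- bot.wait(seconds).
- bot.solve_ik(position, orientation): joint angles nearest the present ones, or None.
- bot.camera(name): name is "side" or "top"; returns the picture (420x560x3 uint8, red, green, blue); there is no depth.
- bot.calibration(name): a dict with "mtx" (3x3 intrinsics, pixels), "extrinsics" (4x4, takes a point from world to camera coordinates). Camera axes: x right, y down, z forward; pixel columns grow to the right and rows downward; lengths in m; the calibration is good to about 2 mm. A picture is of the moment at which its call begins. calibration takes no time and is no camera call.
A pose or a line that the arm cannot do raises bot.PlanningError and nothing moves.
- bot.close_job(): hands the job in; it is judged then, once.
Trained networks look in the newest picture that a camera, given by its name, has taken for a name from the list of things; names that differ only in an ending like _2 or _b are one class to them, and where a whole thing is asked for, a point or a joint stands for the part that bears it (a point fixed in the world has none). Each returns a list of dicts, best first, with "confidence" (0 to 1); they miss things now and then, are a little off and sometimes report something else, mostly with a low value. They report only what shows in the picture. A call takes as long as a camera call. They do not tell look-alikes from the thing itself.
- bot.search_frame(camera, thing): "bbox" ([left, top, width, height] in pixels, round what is visible of it).
Readings, each from a call of its own:
- bot.read_clock(): time.
- bot.read_joint_positions(): joint angles.
- bot.read_joint_vel(): joint speeds.
- bot.read_joint_efforts(): joint torques, N m.
- bot.read_position(): TCP position.
- bot.read_tool_rot(): TCP orientation.
- bot.read_ft_force(): force on the tool from outside, world axes, zero at the start.
- bot.read_moment(): the same for the moment, N m.
- bot.read_gripper_width(): opening from 0.0 (shut) to 1.0 (fully open).
- bot.read_finger_force(): force on a finger pad.
Only numpy, scipy, OpenCV 4.12 (cv2) and the standard library are available. Lean on these libraries where they do the work, as an engineer would, in place of code of your own. Each camera call takes 0.05 s, during which the arm holds its last target. There are 200 camera calls.

## Working session

There is one attempt and no reset: what is moved stays moved. The work goes in short steps, each a Python script; the robot and the scene stay as the last script left them, time stands still between calls to the robot, and variables do not carry over. Pictures are saved under pics/ and viewed, at most 10 in all, crops included, and the job is handed in when it is done.

```bash
mkdir -p pics
python3 - <<'E'
from cell import bot
import cv2
for c in("top","side"):
    im=bot.camera(c); cv2.imwrite(f"pics/{c}0.png",im[:,:,::-1])
    k=bot.calibration(c); print(k["mtx"].tolist(),k["extrinsics"].round(4).tolist())
    for t in("funnel","small_funnel","seat","rack"):
        print(c,t,[([round(float(v)) for v in d["bbox"]],round(d["confidence"],2)) for d in bot.search_frame(c,t)])
print(bot.read_clock(),bot.read_tool_rot())
E
```

```text
[[489.72467118934094, 0.0, 281.44599815343], [0.0, 489.72467118934094, 209.79185856211075], [0.0, 0.0, 1.0]] [[0.0069, -0.9995, 0.0306, -0.0925], [-0.9861, -0.0119, -0.1656, 0.4221], [0.1659, -0.029, -0.9857, 1.0839], [0.0, 0.0, 0.0, 1.0]]
top funnel [([242, 132, 25, 39], 0.71)]
top small_funnel [([106, 174, 19, 20], 0.92)]
top seat [([396, 181, 76, 69], 0.8), ([356, 284, 74, 76], 0.78), ([312, 160, 66, 66], 0.63)]
top rack [([239, 130, 34, 63], 0.7)]
[[439.8237849553715, 0.0, 281.19399695275814], [0.0, 439.8237849553715, 208.5693579234371], [0.0, 0.0, 1.0]] [[0.9567, -0.291, -0.0069, -0.4045], [-0.1505, -0.4744, -0.8673, 0.137], [0.2491, 0.8308, -0.4977, 1.0443], [0.0, 0.0, 0.0, 1.0]]
side funnel [([315, 185, 30, 38], 0.69)]
side small_funnel [([262, 153, 20, 27], 0.74)]
side seat [([294, 235, 83, 86], 0.89), ([158, 295, 103, 104], 0.8), ([303, 307, 102, 112], 0.74)]
side rack [([298, 200, 62, 45], 0.68)]
0.5 [-8.67964579e-06  2.11303044e-01  9.77420596e-01 -3.74626743e-05]
```

View pics/top0.png

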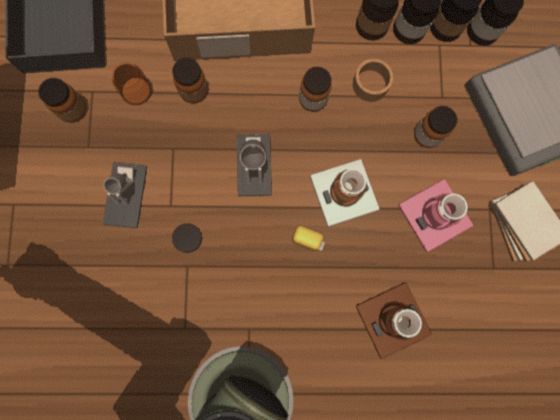

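View pics/side0.png

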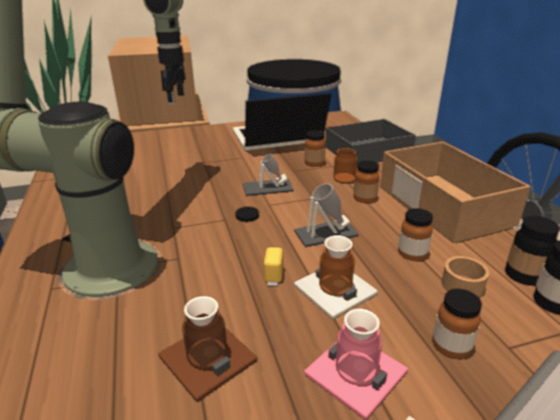

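The top view shows the funnel at (253,157), the pale plate's collar at (350,183) and the small funnel at (117,186). The side view shows the funnel at (328,203) and the collar at (338,246). The brown and pink plates are the decoys. I'll zoom in on the target parts.

Run:
```python
import cv2,numpy as np
t=cv2.imread("pics/top0.png");s=cv2.imread("pics/side0.png")
def c(im,x,y):
    o=cv2.resize(im[y:y+60,x:x+80],(400,300),interpolation=cv2.INTER_CUBIC)
    for i in range(0,80,10): cv2.line(o,(i*5,0),(i*5,6),(0,255,255),1); cv2.putText(o,str(x+i),(i*5,16),0,.3,(0,255,255),1)
    for i in range(0,60,10): cv2.line(o,(0,i*5),(6,i*5),(0,255,255),1); cv2.putText(o,str(y+i),(8,i*5+4),0,.3,(0,255,255),1)
    return o
cv2.imwrite("pics/z.png",np.vstack([np.hstack([c(t,215,133),c(s,290,182)]),np.hstack([c(t,310,155),c(s,300,228)])]))
```

```text
(no output)
```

View pics/z.png

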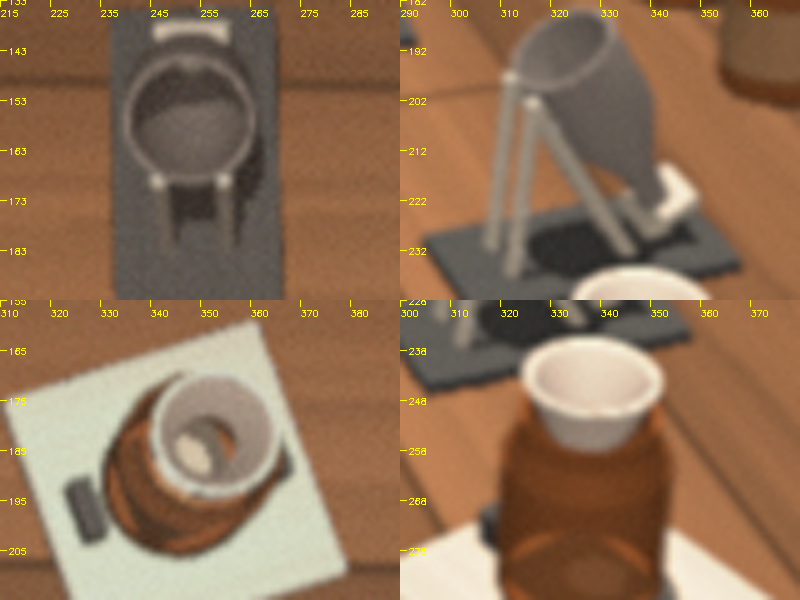

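The zoom shows, in pixels:

| Feature | Top view | Side view |
|---|---|---|
| Collar mouth centre | (353.1,181.9) | (338.6,243.7) |
| Funnel rim centre | (253,157) | (322.8,192) |

The rack edges give the yaw. Next I triangulate these points.

```bash
cat > h.py <<'E'
from cell import bot
import numpy as np
from scipy.optimize import least_squares
K={c:bot.calibration(c) for c in("top","side")}
def proj(c,p):
    q=K[c]["extrinsics"][:3,:3]@p+K[c]["extrinsics"][:3,3]; q=K[c]["mtx"]@q; return q[:2]/q[2]
def plane(c,uv,z):
    E=K[c]["extrinsics"]; d=E[:3,:3].T@np.linalg.solve(K[c]["mtx"],[uv[0],uv[1],1]); o=-E[:3,:3].T@E[:3,3]
    return o+d*(z-o[2])/d[2]
def tri(a,b):
    r=least_squares(lambda p:np.r_[proj("top",p)-a,proj("side",p)-b],[.5,0,.1]); return r.x,r.fun
E
python3 - <<'E'
from h import *
z=np.array
print("collar",tri(z([352.8,181.5]),z([338.2,243.3])),plane("top",[352.8,181.5],.125),plane("side",[338.2,243.3],.125))
print("rim",tri(z([252.6,156.6]),z([322.4,191.6])),plane("top",[252.6,156.6],.1346),plane("side",[322.4,191.6],.1346))
f=lambda u,v,x=215,y=133:(x+(u+.5)/5-.5,y+(v+.5)/5-.5)
for a,b in(((110,10),(115,298)),((278,10),(283,298))):
    p,q=plane("top",f(*a),.005),plane("top",f(*b),.005);d=p-q;print(p,q,"yaw",np.arctan2(d[1],d[0]))
# wire tops & ledge
p,q=plane("top",f(157,180),.115),plane("top",f(224,180),.115);print("wiretops",p,q,"yaw",np.arctan2((p-q)[1],(p-q)[0])-np.pi/2)
p,q=plane("top",f(152,32),.035),plane("top",f(230,30),.035);print("ledge",p,q,np.arctan2((p-q)[1],(p-q)[0])-np.pi/2)
print(plane("top",f(152,32),.035))
# small funnel approx
print("small",plane("top",(115,184),.1))
E
```

```text
collar (array([ 0.47248504, -0.23836437,  0.12394417]), array([ 0.12735949, -0.46420975, -0.44688375,  0.11513887])) [ 0.47122151 -0.23788409  0.125     ] [ 0.47285154 -0.23966143  0.125     ]
rim (array([ 0.52248882, -0.02360075,  0.12849202]), array([ 0.08085672, -0.29827325, -0.34796254,  0.08856276])) [ 0.52011201 -0.02363576  0.1346    ] [ 0.51895667 -0.03422037  0.1346    ]
[0.61067435 0.01992458 0.005     ] [0.46919187 0.01444896 0.005     ] yaw 0.03868240164935353
[ 0.61205001 -0.06098234  0.005     ] [ 0.47023757 -0.06486764  0.005     ] yaw 0.027390621854558185
wiretops [ 0.49874401 -0.00927287  0.115     ] [ 0.49916819 -0.03806959  0.115     ] yaw 0.014729023917082085
ledge [ 0.59041819 -0.00194636  0.035     ] [ 0.59200307 -0.03844561  0.035     ] 0.043395064383554116
[ 0.59041819 -0.00194636  0.035     ]
small [0.46432435 0.27228723 0.1       ]
```

```bash
cat >> h.py <<'E'
from scipy.spatial.transform import Rotation as R
SEAT=np.array([.4722,-.2386,.125]); RIM=np.array([.5213,-.0240,.1315]); YAW=.033
D=.068 # TCP height on funnel axis
def quat(yaw,lean):
    a=R.from_euler("z",yaw).apply([-np.sin(lean),0,np.cos(lean)]); y=np.array([-np.sin(yaw),np.cos(yaw),0]); z=-a
    q=R.from_matrix(np.c_[np.cross(y,z),y,z]).as_quat(); return a,np.r_[q[3],q[:3]]
E
python3 - <<'E'
from h import *
import cv2
a,q=quat(YAW,np.pi/6)
g=RIM-(.115-D)*a
bot.move_pose(g+.10*a,q)
bot.move_linear(g,speed=.12,until_force=8)
print(bot.read_position(),g,bot.read_ft_force(),bot.read_clock())
for c in("top","side"): cv2.imwrite(f"pics/{c}1.png",bot.camera(c)[:,:,::-1])
t=cv2.imread("pics/top1.png")[120:220,200:300];s=cv2.imread("pics/side1.png")[140:240,270:370]
cv2.imwrite("pics/z1.png",cv2.resize(np.hstack([t,s]),(800,400),interpolation=2))
E
```

```text
[ 0.54483008 -0.02307891  0.09109794] [ 0.54478721 -0.02322464  0.09079681] [0.79478422 0.19927607 0.35546979] 3.6
```

View pics/z1.png

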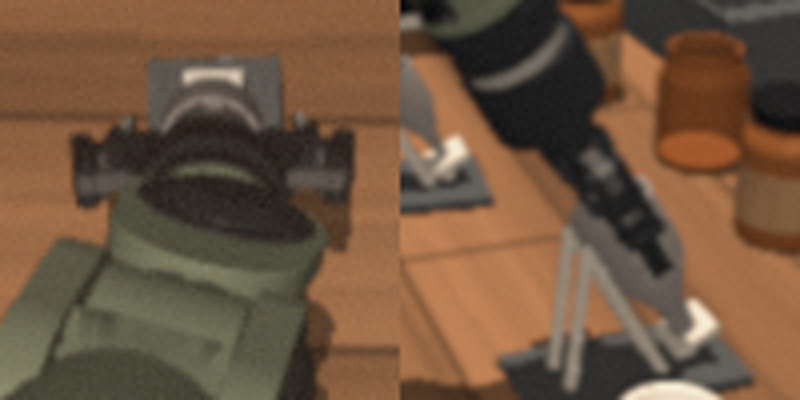

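The fingers straddle the hopper, parallel to its axis: top (253,160), side (325,190). Nothing is touching, so I close and lift.

Run:
```python
from h import *
import cv2
bot.set_gripper(0.0,grasp_force=60)
print("w",bot.read_gripper_width(),bot.read_finger_force(),bot.read_ft_force())
p=bot.read_position(); bot.move_linear(p+[-.01,0,.16],speed=.12)
print("lift",bot.read_finger_force(),bot.read_gripper_width(),bot.read_ft_force(),bot.read_clock())
_,q=quat(-.45,0)
bot.move_pose(SEAT+[0,0,.04+D],q)
bot.wait(.3)
print(bot.read_position(),bot.read_finger_force(),bot.read_clock())
for c in("top","side"): cv2.imwrite(f"pics/{c}2.png",bot.camera(c)[:,:,::-1])
t=cv2.imread("pics/top2.png")[120:220,310:410];s=cv2.imread("pics/side2.png")[165:265,285:385]
cv2.imwrite("pics/z2.png",cv2.resize(np.hstack([t,s]),(800,400),interpolation=2))
```

```text
w 0.6537734963668147 60.699191093444824 [-5.84365301  2.60109118 10.62597721]
lift 63.93904209136963 0.6499390935004846 [-0.05814411 -0.15106103 -2.07652341] 5.5833
[ 0.47233706 -0.23756748  0.23339452] 63.940815925598145 6.775
```

View pics/z2.png

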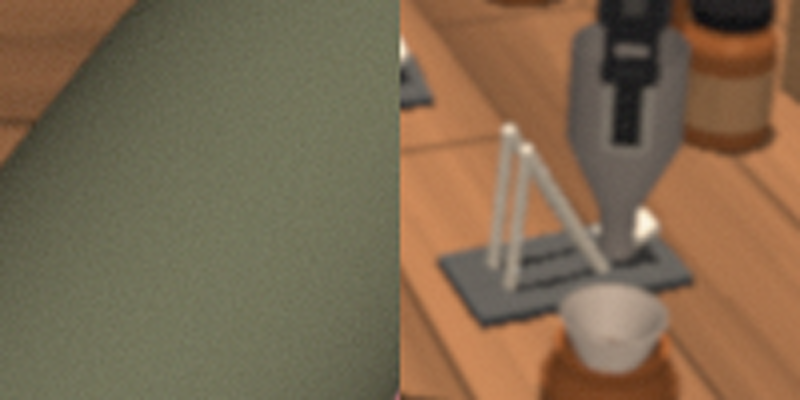

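The funnel is held nearly upright. Its hopper centre is at about (342.5,187) and its spout end at about (339.7,227), above the collar at (338,244). I'll compare that with the predicted projection.

Run:
```python
from h import *
p=bot.read_position()
for h in(0,.065,.09,.115): print(h,proj("side",p+[0,0,h-D]))
print(R.from_quat(np.roll(bot.read_tool_rot(),-1)).as_matrix().round(3).tolist())
print("seat",proj("side",SEAT))
```

```text
0 [338.79781165 226.22015007]
0.065 [340.76038577 197.70910016]
0.09 [341.55560396 186.1566675 ]
0.115 [342.37481329 174.25570646]
[[-0.901, 0.434, 0.001], [0.434, 0.901, -0.0], [-0.001, -0.0, -1.0]]
seat [337.69970271 243.07445045]
```

Tilt is correct, and the uniform offset of about 2 mm is within calibration error. Now I lower it with force sensing.

Run:
```python
from h import *
import cv2
p=SEAT+[0,0,D]
r=bot.move_linear(p+[0,0,-.035],speed=.06,until_force=10)
print(r,bot.read_position()-p,bot.read_ft_force())
if not r:
    bot.wait(.2)
    r=bot.move_linear(p+[0,0,-.066],speed=.02,until_force=8)
    print(r,bot.read_position()-p,bot.read_ft_force(),bot.read_moment(),bot.read_finger_force(),bot.read_clock())
cv2.imwrite("pics/side3.png",bot.camera("side")[:,:,::-1])
cv2.imwrite("pics/z3.png",cv2.resize(cv2.imread("pics/side3.png")[165:265,285:385],(400,400),interpolation=2))
```

```text
False [ 0.00030004 -0.00021279 -0.03455503] [-0.17604631  0.03774484 -2.77398   ]
True [ 0.00102345  0.00022263 -0.05380713] [ 0.08308009 -0.27050471  2.7642324 ] [ 0.05600515 -0.05696151  0.02237108] 64.31748747825623 9.4417
```

View pics/z3.png

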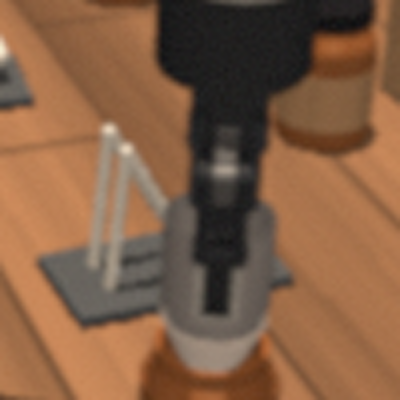

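The hopper is down in the collar at about (339,243), with contact 54 mm down. I'll press it lightly, release, retreat straight up and look.

Run:
```python
from h import *
import cv2
p=SEAT+[0,0,D]; c=bot.read_position()
r=bot.move_linear(c+[0,0,-.006],speed=.01,until_force=12)
print(r,bot.read_position()-p,bot.read_ft_force(),bot.read_moment())
bot.wait(.3)
bot.set_gripper(1.0)
bot.move_linear(bot.read_position()+[0,0,.12],speed=.1)
bot.goto_joints([.6]+list(bot.read_joint_positions()[1:]))
print(bot.read_clock())
for k in("top","side"): cv2.imwrite(f"pics/{k}4.png",bot.camera(k)[:,:,::-1])
t=cv2.imread("pics/top4.png")[130:230,310:410];s=cv2.imread("pics/side4.png")[165:265,285:385]
cv2.imwrite("pics/z4.png",cv2.resize(np.hstack([t,s]),(800,400),interpolation=2))
for h in (.059,): print("expected rim",proj("top",SEAT+[0,0,h]),proj("side",SEAT+[0,0,h]))
```

```text
True [ 0.00111955  0.00018857 -0.05380371] [-0.22655973  0.82532315  4.99090318] [0.06846755 0.15133493 0.01029818]
13.9667
expected rim [358.24061053 174.52150744] [339.39824735 218.42941191]
```

View pics/z4.png

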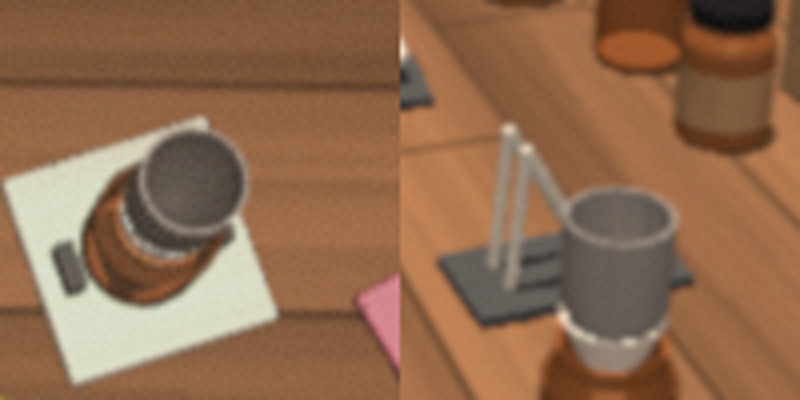

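The funnel stands upright in the collar. Its rim centre is at top (357.8,175.5) and side (340,219), within 1 px of where it should be fully home. I'm handing in.

```bash
python3 -c "
from cell import bot
print(bot.close_job())"
```

```text
the job is handed in; nothing more can be done
None
```

The larger funnel is standing upright in the collar on the filling plate's jar, lowered in by hand and released. The final images put its rim within about 1 pixel of the fully-home position. The arm is clear, the smaller funnel was left alone, and the job is handed in at about 14 s; no verdict came back.

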